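# Set and lock the bend angle on a bench bar bender

## Task

Set the bar bender: push the upright pin on its dial with a fingertip, turning the dial gently until its index mark lines up with the one long line of the scale around it. Then push the lock lever round, also gently, until it meets its stop, leaving the dial setting as it is. Only push, never pinch or lift anything, and leave the loose things on the bench where they are.

Things in the scene. Friction and masses are not known exactly. Their poses are not given: they have to be found in the camera images.
- dial (a joint): angle of the bender's dial (rad), counter-clockwise seen from above is positive; stops at -1.5 and 1.5, the start lies between -0.9 and -0.35. The dial is a dark steel disc, 176 mm across, its top 41 mm above the bench, lying on a larger bright scale plate; it turns stiffly (0.15 N m, about 2.5 N at the pin) and stays where it is left.
- dial_axis (a point): centre of the dial on its vertical axis of turning, at the height of the dial's top face (41 mm). A round post 30 mm across stands here, 45 mm above the dial's face. x axis: from the centre to the index mark.
- dial_index (a point): outer end of the dial's index mark, at the dial's rim 88 mm from the axis: a single light radial line 45 mm long, 5 mm wide. It turns with the dial; x axis outwards.
- dial_pin (a point): centre of the top of the upright steel pin on the dial, the part to push: 20 mm across, 51 mm tall above the dial's face (top 92 mm above the bench), 62 mm from the dial's axis, opposite the index mark.
- scale_line (a point): inner end, 88 mm from the dial's axis and level with the dial's top face (the long line itself is drawn 6 mm lower), of the target line: the one long dark line (33 mm long, 5 mm wide) on the fixed bright scale plate (244 mm across, top 35 mm above the bench) around the dial; all the other lines are short (9 mm) and stand 10 degrees apart. The long line lies counter-clockwise of the index mark at the start, by 0.5 to 1.8 rad. x axis outwards.
- lock_lever (a joint): angle of the lock lever (rad): 0 open, 1.3 at its stop (locked), growing counter-clockwise seen from above; starts between 0 and 0.25; it turns with 0.1 N m of friction (about 1.2 N at its tip) and stays where it is left.
- lever_pivot (a point): the lever's vertical axis of turning, at the top of its arm (45 mm above the bench), on the ear at the right-hand (robot's) side of the bender. x axis: along the lever arm to its tip.
- lever_tip (a point): centre of the top of the upright steel grip pin at the lever's free end: 16 mm across, top 98 mm above the bench, rising from the 16 mm wide arm (top of arm 45 mm above the bench), 85 mm from the pivot. The bench itself is clear beneath it; the ear and base are 25 mm high.
- bender: the bender's grey base, bolted down: a square plate 270 x 270 x 25 mm with an ear 100 mm wide reaching to 220 mm from the dial's axis on its -y side; origin under the dial's axis at bench level; x axis away from the robot at yaw 0.
- die: loose spare die, a bright steel cylinder 28 mm across, 45 mm tall, standing on the far left corner of the base plate; origin at its foot. Leave alone.
- collar: loose dark steel ring 34 mm across, 22 mm high, lying on the near left corner of the base plate; origin at its foot. Leave alone.
- jar: loose jar 56 mm across, 85 mm tall, standing on the bench to the right of the lock lever; origin at its foot. Leave alone.
- hammer: loose hammer lying on the bench left of the bender; origin under it. Leave alone.
- wrench: loose wrench lying on the bench beyond the bender; origin under it. Leave alone.
- wood_block: loose wooden block 90 x 60 x 40 mm on the bench, to the near right; origin at its foot. Leave alone.
- cup: loose white cup 66 mm across, 85 mm tall, on the bench to the far right; origin at its foot. Leave alone.

How it is judged:
On the way, in this order (a step that is already met when the one before it is completed fails the run):
1. the dial's index mark stands still in line with the long scale line, the lever still open (horizontal distance between dial_index and scale_line below 0.004 m and velocity of joint dial between -0.05 and 0.05 rad/s and value of joint lock_lever below 0.4 rad), for 0.3 s.
2. the lock lever is pushed to its stop, the dial still in line (horizontal distance between dial_index and scale_line below 0.004 m and value of joint lock_lever above 1.2 rad), for 0.2 s.
At the end, for the whole second after the job is handed in: The outer end of the index mark lies within 4 mm of the inner end of the long scale line (about 2.6 degrees), the lock lever is within 0.1 rad of its stop (joint above 1.2), both at rest (all of step 2 and velocity of joint dial between -0.05 and 0.05 rad/s and velocity of joint lock_lever between -0.05 and 0.05 rad/s); the robot touches nothing.
It fails at once if the dial is pinched or pushed with more than 25 N (contact force between the fingers and dial above 25 N).
It fails at once if the lock lever is pinched or pushed with more than 35 N (contact force between the fingers and lock_lever above 35 N).
It fails at once if a loose thing is lifted or moved more than 20 mm (distance of any of die, collar, jar, hammer, wrench, wood_block, cup from where it was at the start of the episode above 0.02 m).
It also fails if it takes over 64 s, if anything falls off the work surface, if the arm or the gripper's body presses on something with over 40 N, if the wrist force passes 120 N, or if a joint passes its speed limit or range.

## Robot

A 6-joint arm with a two-finger parallel gripper is mounted at the origin on the work surface. World frame = base frame: x ahead of the robot, y to its left, z up, the work surface at z = 0. Lengths are in m, angles in rad, forces in N, time in s.
With the tool pointing down it reaches from about 0.275 to 0.825 m from the base axis. Payload 4.9 kg.
Tool frame: the origin (TCP) lies on the centre line of the jaws, within the pads' length; the fingertips stand 17 mm ahead of it and the grasp point (between the pads) lies 2 mm behind it (robot.finger_overhang is the distance from the TCP to the fingertips, in m); z points along the fingers, y is the line along which they close (so a half turn about z gives the same grasp; the last joint's range is limited). The gripper opens to 85 mm and grips with 20 to 120 N. Pads are 22 mm wide; open, the fingers measure 114 mm over their backs; the gripper's body (76 mm by 85 mm) begins 54 mm behind the grasp point. The pads swing forward as they close: fully open they stand 13 mm farther back than shut.
Start: joints at [1.181, 0.326, -0.193, 1.052, 0, 1.437], TCP at [0.139, 0.532, 0.248] pointing down, gripper open.
Joint ranges: [-2.65, 2.65], [-0.97, 1.79], [-1.3, 1.35], [-1.93, 2.1], [-1.47, 1.37], [-3.14, 3.14]. Speed limits (rad/s): [2.57, 2.57, 3.14, 3.14, 3.14, 3.14].

## Interface

Orientations are given as a unit quaternion [w, x, y, z].
In Python, from cell import robot gives the robot as it stands. The module is installed in compiled form; this text tells all that it offers.
- The arm moves only by the tool drive_tool, never from a script. Its argument "commands" is a list of rows, each an object with "slide": the shift along the world's x, y, z in mm, a list of three; "turn": the turn, a rotation vector about the world's x, y, z in rad, a list of three; "fingers": the finger opening in mm, from 0 to 85.4. In form: [{"slide": [dx, dy, dz], "turn": [ax, ay, az], "fingers": fingers}, ...]. A call has 1 to 20 rows; each row is the pose to reach, as a shift and turn from the pose commanded when the call began; what a row does not reach only later rows make up. A row lasts 1/10 s, in which the tool goes at most 50 mm and 8.59 degrees, less where a joint would pass 70% of its speed; a pose out of reach is approached as far as the arm can. A call with a gripper value outside its range is refused whole. The fingers move at their own pace and stop on an object; the grip force is fixed at half the most. Time passes only in rows, so rows that repeat a pose let the fingers close. It gives the time, the measured TCP pose, the force, the opening and the grip force at its end, in the units of the state.
- robot.get_state(): the state, without advancing time (a new reading comes with each control period).
- robot.camera(name): name is "side" or "top"; returns a dict with "color" (400x640x3 uint8, red, green, blue), "camera_matrix" (3x3 intrinsics, pixels), "D" ([k1, k2, p1, p2, k3] as OpenCV has them; the pictures are not rectified), "position" and "attitude" of the camera in the world. Camera axes: x right, y down, z forward; pixel columns grow to the right and rows downward; lengths in m; the calibration is good to about 2 mm. A picture is of the moment at which its call begins. There is no depth.
- robot.hand_in(): hands the job in; it is judged then, once.
Trained networks look in a picture, given as the dict that the camera call returned (one of the last four; its "shot" number tells which), for a name from the list of things; names that differ only in an ending like _2 or _b are one class to them, and where a whole thing is asked for, a point or a joint stands for the part that bears it (a point fixed in the world has none). Each returns a list of dicts, best first, with "score" (0 to 1); they miss things now and then, are a little off and sometimes report something else, mostly with a low value. They report only what shows in the picture. A call takes as long as a camera call.
- robot.boxes_of(picture, thing): "uv" ([column, row] in pixels, amid what is visible of it).
- robot.trace(picture, thing): "pixels" (400x640 bool, what is visible of it) and "uv" ([column, row] in pixels, amid what is visible of it).
The state is a dict: "clock": time; "joints": joint angles; "joint_vel": joint speeds; "tau": joint torques, N m; "eef_pos": TCP position; "tool_rot": TCP orientation; "contact_force": force on the tool from outside, world axes, zero at the start; "wrist_torque": the same for the moment, N m; "width": finger opening in m; "grip_force": force on a finger pad.
Only numpy, scipy, OpenCV 4.12 (cv2) and the standard library are available. Lean on these libraries where they do the work, as an engineer would, in place of code of your own. Each camera call takes 0.05 s, during which the arm holds its last target. There are 200 camera calls.

## Working session

There is one attempt and no reset: what is moved stays moved. The work goes in short steps, Python scripts to look and compute and a tool call to move; the robot and the scene stay as the last step left them, time stands still between calls to the robot, and variables do not carry over. Pictures are saved under pics/ and viewed, at most 10 in all, crops included, and the job is handed in when it is done.

Besides the shell and the picture viewer there is one more tool, called after "Request:" as name([rows], argument=value, ...), one row to a line, values as JSON. drive_tool: Moves the arm, as the interface text tells. Its arguments: {"type":"object","properties":{"commands":{"type":"array"}},"required":["commands"]}

```bash
mkdir -p pics
cat > h.py <<'E'
import numpy as np, cv2
from cell import robot
from scipy.spatial.transform import Rotation as R
def rot(a):
    a=np.array(a,float)
    return a if a.shape==(3,3) else R.from_quat(a,scalar_first=True).as_matrix()
def ray(p,uv,z):
    n=cv2.undistortPoints(np.array([[uv]],float),p["camera_matrix"],np.array(p["D"]))[0,0]
    d=rot(p["attitude"])@[n[0],n[1],1]; c=np.array(p["position"])
    return c+d*(z-c[2])/d[2]
def proj(p,X):
    M=rot(p["attitude"]).T; t=-M@np.array(p["position"])
    return cv2.projectPoints(np.array(X,float).reshape(-1,3),cv2.Rodrigues(M)[0],t,p["camera_matrix"],np.array(p["D"]))[0].reshape(-1,2)
Z=dict(dial_axis=.086,dial_index=.041,dial_pin=.092,scale_line=.035,lever_pivot=.045,lever_tip=.098,die=.03,collar=.04,jar=.085,cup=.085)
def look(names,cams=("top","side")):
    for c in cams:
        p=robot.camera(c)
        for n in names:
            for b in robot.boxes_of(p,n)[:2]:
                print(c,n,np.round(b["uv"],1),round(b["score"],2),np.round(ray(p,b["uv"],Z.get(n,0.041)),4))
        yield c,p
E
python3 - <<'E'
from h import *
for c,p in look(["dial_axis","dial_index","dial_pin","scale_line","lever_pivot","lever_tip","jar","die","collar"]):
    print(p["position"],p["attitude"]); cv2.imwrite(f"pics/{c}0.png",p["color"][...,::-1])
print(robot.get_state())
E
```

```text
top dial_axis [286.8 202.1] 0.9 [0.5538 0.1415 0.086 ]
top dial_index [284.8 198.4] 0.82 [0.5727 0.1521 0.041 ]
top dial_pin [281.9 201.7] 0.57 [0.5539 0.1567 0.092 ]
top scale_line [300.8 221.8] 0.7 [0.4959 0.0971 0.035 ]
top lever_pivot [345.8 215.1] 0.6 [ 0.5198 -0.0514  0.045 ]
top lever_tip [344.4 215.9] 0.65 [ 0.5111 -0.0431  0.098 ]
top jar [403.6 201.6] 0.64 [ 0.562  -0.2339  0.085 ]
top die [258.4 166. ] 0.46 [0.6851 0.247  0.03  ]
top die [342.2 214.8] 0.45 [ 0.5223 -0.0405  0.03  ]
top collar [252.5 230.4] 0.52 [0.4641 0.2558 0.04  ]
[0.37206059 0.04161311 1.32857545] [-0.06413848  0.71091142 -0.69824875  0.0542208 ]
side dial_axis [309.  235.7] 0.71 [0.5344 0.1882 0.086 ]
side dial_index [304.4 233.8] 0.7 [0.5704 0.1506 0.041 ]
side dial_pin [306.4 237.2] 0.59 [0.534  0.2006 0.092 ]
side dial_pin [364.8 193.8] 0.5 [ 0.4882 -0.012   0.092 ]
side scale_line [304.  264.1] 0.87 [0.5213 0.2312 0.035 ]
side lever_pivot [364.2 196.6] 0.85 [ 0.5056 -0.0524  0.045 ]
side lever_tip [364.2 196.3] 0.68 [0.4824 0.0042 0.098 ]
side jar [371.6 158.8] 0.76 [ 0.5437 -0.1685  0.085 ]
side 
[... 201 characters left out ...]
joints': array([ 1.18077519e+00,  3.26187616e-01, -1.92608032e-01,  1.05198876e+00,
       -2.48864008e-05,  1.43655963e+00]), 'joint_vel': array([-1.14720988e-03, -3.35248407e-04, -9.04313291e-05, -3.63774215e-04,
       -2.39075545e-05, -1.59485768e-03]), 'tau': array([-4.49826048e-04, -4.43335819e+01,  2.62759620e+01,  1.00802208e-03,
       -9.06925948e-05, -1.76866617e-06]), 'eef_pos': array([0.1391743 , 0.53211752, 0.24828453]), 'tool_rot': array([1.35631391e-05, 1.27543862e-01, 9.91832931e-01, 2.53390126e-06]), 'contact_force': array([ 0.46754899, -0.17997534,  0.06379326]), 'wrist_torque': array([-0.02890163,  0.07892786, -0.00867082]), 'grip_force': 0.0, 'width': 0.0853793065838873}
```

Run:
```python
import cv2
a=cv2.imread("pics/top0.png")[140:260,230:430]
cv2.imwrite("pics/c1.png",cv2.resize(a,None,fx=4,fy=4,interpolation=cv2.INTER_CUBIC))
a=cv2.imread("pics/side0.png")[140:310,220:420]
cv2.imwrite("pics/c2.png",cv2.resize(a,None,fx=3.5,fy=3.5,interpolation=cv2.INTER_CUBIC))
```

```text
(no output)
```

View pics/c1.png

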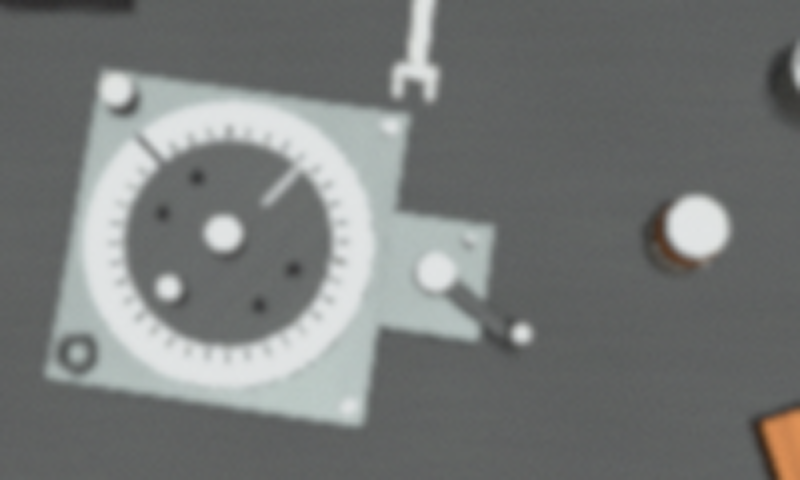

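View pics/c2.png

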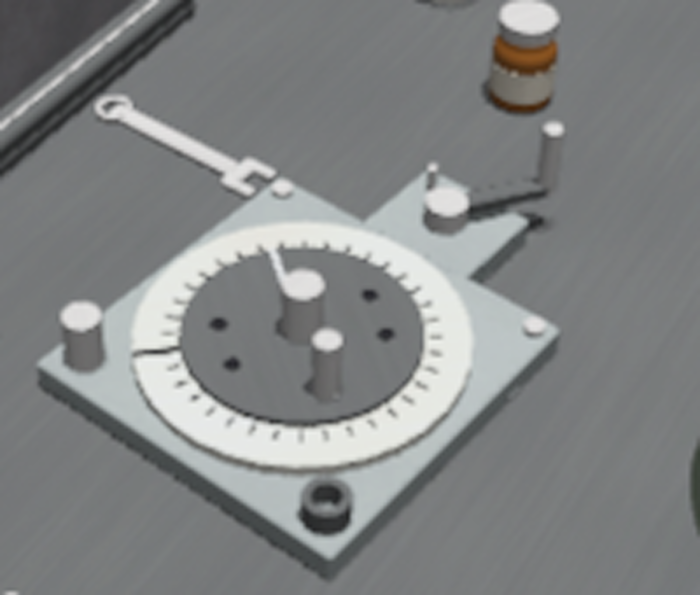

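Run:
```python
from h import *
p=robot.camera("top")
f=lambda x,y,z:ray(p,[230+(x+.5)/4-.5,140+(y+.5)/4-.5],z)
for n,x,y,z in [("post",224,233,.086),("platecentre",228.5,243,.035),("idx_out",303,163,.041),("idx_in",264,205,.041),("line_in",161,162,.035),("line_out",138,135,.035),("pin",169,288,.092),("pivotcap",436,272,.05),("tip",522,333,.098),("jar",697,227,.085),("die",117,90,.07),("collar",78,354,.047)]: print(n,np.round(f(x,y,z),4))
# plate circle fit on metric rectified map at z=.035
c0=np.array([.55,.148]);s=.0005;n=600
ii,jj=np.mgrid[0:n,0:n]
X=np.stack([c0[0]+(n/2-ii)*s,c0[1]+(n/2-jj)*s,np.full(ii.shape,.035)],-1)
uv=proj(p,X).reshape(n,n,2).astype(np.float32)
m=cv2.remap(p["color"],uv[...,0],uv[...,1],cv2.INTER_CUBIC)
g=(m.min(2)>212).astype(np.uint8)
cs=cv2.findContours(g,cv2.RETR_EXTERNAL,cv2.CHAIN_APPROX_NONE)[0];k=max(cs,key=cv2.contourArea)
e=cv2.fitEllipse(k);print(e[1][0]*s,e[1][1]*s,c0[0]+(n/2-e[0][1])*s,c0[1]+(n/2-e[0][0])*s)
```

```text
post [0.5675 0.1457 0.086 ]
platecentre [0.5671 0.1459 0.035 ]
idx_out [0.6353 0.0847 0.041 ]
idx_in [0.5989 0.1166 0.041 ]
line_in [0.6354 0.2052 0.035 ]
line_out [0.6585 0.2256 0.035 ]
pin [0.5214 0.1878 0.092 ]
pivotcap [ 0.5436 -0.0273  0.05  ]
tip [ 0.4898 -0.0928  0.098 ]
jar [ 0.579  -0.2352  0.085 ]
die [0.6887 0.2396 0.07  ]
collar [0.4709 0.2661 0.047 ]
0.21905516052246093 0.2194359588623047 0.5683809509277344 0.14672917175292968
```

Request:
drive_tool([
  {"slide": [384, -298, 0], "turn": [0, 0, -1.314], "fingers": 0},
  {"slide": [384, -298, 0], "turn": [0, 0, -1.314], "fingers": 0},
  {"slide": [384, -298, 0], "turn": [0, 0, -1.314], "fingers": 0},
  {"slide": [384, -298, 0], "turn": [0, 0, -1.314], "fingers": 0},
  {"slide": [384, -298, 0], "turn": [0, 0, -1.314], "fingers": 0},
  {"slide": [384, -298, 0], "turn": [0, 0, -1.314], "fingers": 0},
  {"slide": [384, -298, 0], "turn": [0, 0, -1.314], "fingers": 0},
  {"slide": [384, -298, 0], "turn": [0, 0, -1.314], "fingers": 0},
  {"slide": [384, -298, 0], "turn": [0, 0, -1.314], "fingers": 0},
  {"slide": [384, -298, 0], "turn": [0, 0, -1.314], "fingers": 0},
  {"slide": [384, -298, 0], "turn": [0, 0, -1.314], "fingers": 0},
  {"slide": [384, -298, 0], "turn": [0, 0, -1.314], "fingers": 0},
  {"slide": [384, -298, 0], "turn": [0, 0, -1.314], "fingers": 0},
  {"slide": [384, -298, 0], "turn": [0, 0, -1.314], "fingers": 0},
  {"slide": [384, -298, 0], "turn": [0, 0, -1.314], "fingers": 0},
  {"slide": [384, -298, 0], "turn": [0, 0, -1.314], "fingers": 0},
  {"slide": [384, -298, 0], "turn": [0, 0, -1.314], "fingers": 0},
])

```text
clock: 2.75
eef_pos: [0.5228, 0.2346, 0.2484]
tool_rot: [0.0, 0.706, 0.708, 0.0]
contact_force: [0.1, -0.3, 0.4]
width: 0.0002
grip_force: 0.0
```

Run:
```python
from h import *
s=robot.get_state();print(s["eef_pos"],s["tool_rot"],s["joints"],s["width"],s["contact_force"],robot.finger_overhang)
```

```text
[0.52283816 0.23457811 0.24844307] [3.18225134e-05 7.06454864e-01 7.07758091e-01 9.07086605e-05] [ 2.92935155e-01  3.68636905e-01 -1.30282925e-01  1.07168657e+00
  2.98665606e-05  1.86188844e+00] 0.00022098948605617856 [ 0.0761515  -0.32854841  0.35470215] 0.017
```

Request:
drive_tool([
  {"slide": [0, 0, -45], "turn": [0, 0, 0], "fingers": 0},
  {"slide": [0, 0, -90], "turn": [0, 0, 0], "fingers": 0},
  {"slide": [0, 0, -125], "turn": [0, 0, 0], "fingers": 0},
  {"slide": [0, 0, -150], "turn": [0, 0, 0], "fingers": 0},
  {"slide": [0, 0, -163], "turn": [0, 0, 0], "fingers": 0},
  {"slide": [0, 0, -163], "turn": [0, 0, 0], "fingers": 0},
  {"slide": [0, 0, -163], "turn": [0, 0, 0], "fingers": 0},
])

```text
clock: 3.45
eef_pos: [0.5239, 0.2344, 0.0862]
tool_rot: [0.0, 0.707, 0.707, 0.001]
contact_force: [0.5, 1.1, 0.3]
width: -0.0001
grip_force: 0.0
```

Run:
```python
from h import *
p=robot.camera("side")
cv2.imwrite("pics/c3.png",cv2.resize(p["color"][120:320,200:430,::-1],None,fx=3,fy=3,interpolation=cv2.INTER_CUBIC))
```

```text
(no output)
```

View pics/c3.png

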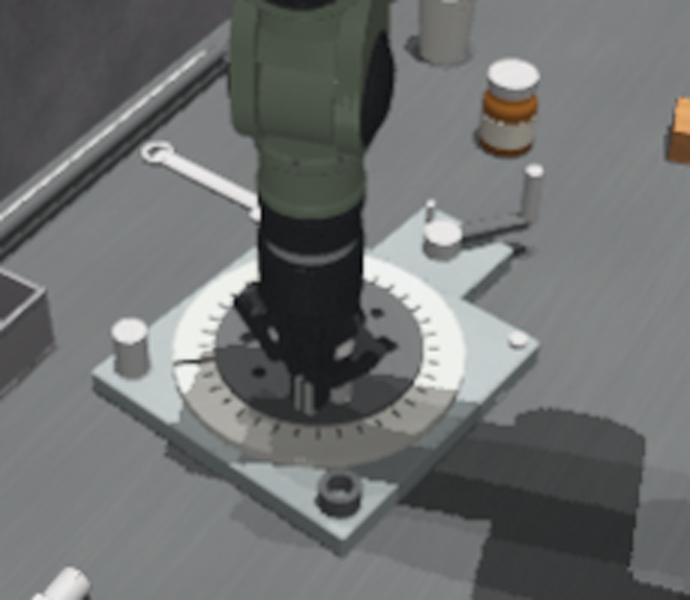

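Run:
```python
from h import *
p=robot.camera("side")
for dx in (-.015,-.03,-.045,-.057):
    for z in (.068,.08,.1,.12,.14):
        print(dx,z,np.round((proj(p,[.524+dx,.2344+.011,z])[0]-[200,120])*3))
```

```text
-0.015 0.068 [316. 422.]
-0.015 0.08 [316. 411.]
-0.015 0.1 [316. 393.]
-0.015 0.12 [316. 375.]
-0.015 0.14 [316. 356.]
-0.03 0.068 [333. 430.]
-0.03 0.08 [333. 419.]
-0.03 0.1 [333. 401.]
-0.03 0.12 [334. 383.]
-0.03 0.14 [334. 364.]
-0.045 0.068 [350. 438.]
-0.045 0.08 [350. 427.]
-0.045 0.1 [351. 409.]
-0.045 0.12 [351. 391.]
-0.045 0.14 [352. 372.]
-0.057 0.068 [364. 444.]
-0.057 0.08 [364. 434.]
-0.057 0.1 [365. 416.]
-0.057 0.12 [366. 397.]
-0.057 0.14 [366. 378.]
```

Request:
drive_tool([
  {"slide": [-1, -8, 0], "turn": [0, 0, 0], "fingers": 0},
  {"slide": [-2, -16, 0], "turn": [0, 0, 0], "fingers": 0},
  {"slide": [-2, -20, 0], "turn": [0, 0, 0], "fingers": 0},
  {"slide": [-2, -23, 0], "turn": [0, 0, 0], "fingers": 0},
  {"slide": [-2, -26, 0], "turn": [0, 0, 0], "fingers": 0},
  {"slide": [-5, -29, 0], "turn": [0, 0, 0], "fingers": 0},
  {"slide": [-7, -32, 0], "turn": [0, 0, 0], "fingers": 0},
  {"slide": [-10, -36, 0], "turn": [0, 0, 0], "fingers": 0},
  {"slide": [-12, -41, 0], "turn": [0, 0, 0], "fingers": 0},
  {"slide": [-14, -46, 0], "turn": [0, 0, 0], "fingers": 0},
  {"slide": [-16, -51, 0], "turn": [0, 0, 0], "fingers": 0},
])

```text
clock: 4.65
eef_pos: [0.5053, 0.1842, 0.0848]
tool_rot: [-0.002, 0.706, 0.708, -0.0]
contact_force: [-2.5, 4.9, -0.4]
width: -0.0002
grip_force: 2.2
```

Request:
drive_tool([
  {"slide": [-1, -5, 0], "turn": [0, 0, 0], "fingers": 0},
  {"slide": [-2, -11, 0], "turn": [0, 0, 0], "fingers": 0},
  {"slide": [-2, -16, 0], "turn": [0, 0, 0], "fingers": 0},
  {"slide": [-2, -21, 0], "turn": [0, 0, 0], "fingers": 0},
  {"slide": [-1, -27, 0], "turn": [0, 0, 0], "fingers": 0},
  {"slide": [0, -32, 0], "turn": [0, 0, 0], "fingers": 0},
  {"slide": [2, -37, 0], "turn": [0, 0, 0], "fingers": 0},
  {"slide": [4, -42, 0], "turn": [0, 0, 0], "fingers": 0},
  {"slide": [4, -42, 0], "turn": [0, 0, 0], "fingers": 0},
  {"slide": [4, -42, 0], "turn": [0, 0, 0], "fingers": 0},
])

```text
clock: 5.65
eef_pos: [0.5122, 0.1403, 0.0856]
tool_rot: [0.001, 0.707, 0.707, 0.0]
contact_force: [0.1, -0.1, -0.5]
width: -0.0002
grip_force: 0.0
```

```bash
cat >> h.py <<'E'
def rect(p,f,c0=(.567,.146),s=.0005,n=520,z=.038):
    ii,jj=np.mgrid[0:n,0:n]
    X=np.stack([c0[0]+(n/2-ii)*s,c0[1]+(n/2-jj)*s,np.full(ii.shape,z)],-1)
    uv=proj(p,X).reshape(n,n,2).astype(np.float32)
    m=cv2.remap(p["color"],uv[...,0],uv[...,1],cv2.INTER_CUBIC); cv2.imwrite(f,m[...,::-1]); return m
def angles(p,c=(.567,.1459)):
    a=np.radians(np.arange(-60,75,.25)); g=cv2.cvtColor(p["color"],cv2.COLOR_RGB2GRAY)
    def prof(r0,r1,z):
        r=np.linspace(r0,r1,12)
        X=np.stack([c[0]+r[None]*np.cos(a)[:,None],c[1]+r[None]*np.sin(a)[:,None],np.full((len(a),len(r)),z)],-1)
        uv=proj(p,X).astype(np.float32).reshape(len(a),len(r),2)
        v=cv2.remap(g,uv[...,0],uv[...,1],cv2.INTER_CUBIC).astype(float).mean(1)
        return v
    def peak(v):
        v=np.clip(v-np.median(v),0,None); k=v.argmax(); w=slice(max(k-14,0),k+15); return round(np.degrees((a[w]*v[w]).sum()/v[w].sum()),2),round(v.max())
    return "index",peak(prof(.05,.082,.041)),"line",peak(-prof(.103,.117,.035))
E
python3 - <<'E'
from h import *
print(robot.get_state()["eef_pos"],robot.get_state()["contact_force"])
for c in("top","side"):
    p=robot.camera(c);print(c,angles(p)); m=rect(p,f"pics/r_{c}.png")
a=np.hstack([cv2.imread("pics/r_top.png"),cv2.imread("pics/r_side.png")]);cv2.imwrite("pics/c4.png",cv2.resize(a,(800,400)))
E
```

```text
[0.51222227 0.1403431  0.08562708] [ 0.14623797 -0.12975297 -0.46049464]
top ('index', (np.float64(47.5), 24), 'line', (np.float64(70.73), 118))
side ('index', (np.float64(29.75), 87), 'line', (np.float64(41.52), 150))
```

View pics/c4.png

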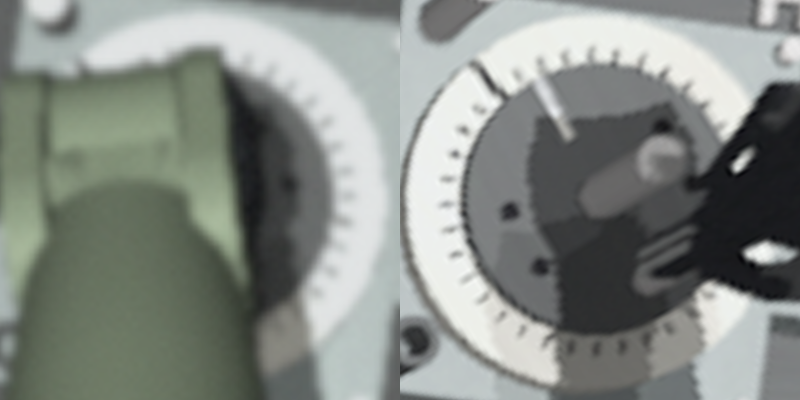

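Request:
drive_tool([
  {"slide": [1, -1, 0], "turn": [0, 0, 0], "fingers": 0},
  {"slide": [2, -3, 0], "turn": [0, 0, 0], "fingers": 0},
  {"slide": [3, -4, 0], "turn": [0, 0, 0], "fingers": 0},
  {"slide": [3, -5, 0], "turn": [0, 0, 0], "fingers": 0},
  {"slide": [4, -6, 0], "turn": [0, 0, 0], "fingers": 0},
  {"slide": [4, -7, 0], "turn": [0, 0, 0], "fingers": 0},
  {"slide": [5, -8, 0], "turn": [0, 0, 0], "fingers": 0},
  {"slide": [5, -8, 0], "turn": [0, 0, 0], "fingers": 0},
  {"slide": [5, -8, 0], "turn": [0, 0, 0], "fingers": 0},
])

```text
clock: 6.65
eef_pos: [0.5161, 0.1329, 0.0852]
tool_rot: [0.0, 0.707, 0.707, -0.0]
contact_force: [-0.0, 1.8, -0.5]
width: 0.0002
grip_force: 0.8
```

Run:
```python
from h import *
for i in range(2):
    p=robot.camera("side");print(angles(p))
```

```text
('index', (np.float64(36.6), 92), 'line', (np.float64(41.51), 150))
('index', (np.float64(36.73), 92), 'line', (np.float64(41.52), 150))
```

Request:
drive_tool([
  {"slide": [1, -1, 0], "turn": [0, 0, 0], "fingers": 0},
  {"slide": [2, -2, 0], "turn": [0, 0, 0], "fingers": 0},
  {"slide": [3, -3, 0], "turn": [0, 0, 0], "fingers": 0},
  {"slide": [3, -3.5, 0], "turn": [0, 0, 0], "fingers": 0},
  {"slide": [3, -3.5, 0], "turn": [0, 0, 0], "fingers": 0},
  {"slide": [3, -3.5, 0], "turn": [0, 0, 0], "fingers": 0},
])

```text
clock: 7.35
eef_pos: [0.5194, 0.1296, 0.0853]
tool_rot: [0.0, 0.707, 0.707, 0.0]
contact_force: [-0.3, 2.1, -0.6]
width: -0.0
grip_force: 1.1
```

Run:
```python
from h import *
p=robot.camera("side");print(angles(p)); rect(p,"pics/x.png")
```

```text
('index', (np.float64(40.66), 103), 'line', (np.float64(41.52), 150))
```

Request:
drive_tool([
  {"slide": [0.4, -0.4, 0], "turn": [0, 0, 0], "fingers": 0},
  {"slide": [0.6, -0.7, 0], "turn": [0, 0, 0], "fingers": 0},
  {"slide": [0.6, -0.7, 0], "turn": [0, 0, 0], "fingers": 0},
  {"slide": [0.6, -0.7, 0], "turn": [0, 0, 0], "fingers": 0},
  {"slide": [0.6, -0.7, 0], "turn": [0, 0, 0], "fingers": 0},
  {"slide": [0, 4, 0], "turn": [0, 0, 0], "fingers": 0},
  {"slide": [-2, 12, 0], "turn": [0, 0, 0], "fingers": 0},
  {"slide": [-5, 14, 20], "turn": [0, 0, 0], "fingers": 0},
  {"slide": [-5, 14, 60], "turn": [0, 0, 0], "fingers": 0},
  {"slide": [-5, 14, 105], "turn": [0, 0, 0], "fingers": 0},
  {"slide": [-5, 14, 120], "turn": [0, 0, 0], "fingers": 0},
  {"slide": [-30, -36, 120], "turn": [0, 0, 0], "fingers": 0},
  {"slide": [-50, -86, 120], "turn": [0, 0, 0], "fingers": 0},
  {"slide": [-70, -136, 120], "turn": [0, 0, 0], "fingers": 0},
  {"slide": [-90, -186, 120], "turn": [0, 0, 0], "fingers": 0},
  {"slide": [-110, -236, 120], "turn": [0, 0, 0], "fingers": 0},
  {"slide": [-110, -266, 120], "turn": [0, 0, 0], "fingers": 0},
  {"slide": [-110, -266, 120], "turn": [0, 0, 0], "fingers": 0},
  {"slide": [-110, -266, 120], "turn": [0, 0, 0], "fingers": 0},
])

```text
clock: 9.3
eef_pos: [0.4091, -0.1375, 0.2055]
tool_rot: [0.0, 0.708, 0.706, 0.0]
contact_force: [-0.3, 0.7, 0.2]
width: -0.0004
grip_force: 0.0
```

Run:
```python
from h import *
for c in("top","side"):
    p=robot.camera(c);print(c,angles(p)); m=rect(p,f"pics/r_{c}.png",c0=(.56,.08),n=800)
a=np.hstack([cv2.imread("pics/r_top.png"),cv2.imread("pics/r_side.png")]);cv2.imwrite("pics/c5.png",cv2.resize(a,(800,400)))
```

```text
top ('index', (np.float64(41.01), 70), 'line', (np.float64(41.27), 72))
side ('index', (np.float64(41.13), 96), 'line', (np.float64(41.52), 150))
```

View pics/c5.png

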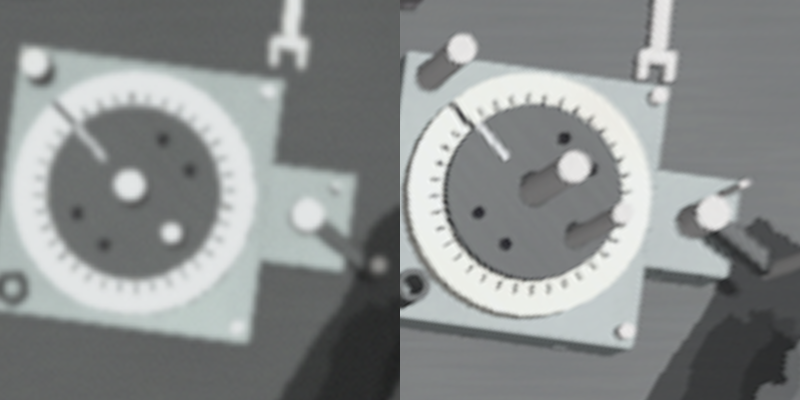

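Request:
drive_tool([
  {"slide": [38, 44, 0], "turn": [0, 0, 1.571], "fingers": 0},
  {"slide": [38, 44, 0], "turn": [0, 0, 1.571], "fingers": 0},
  {"slide": [38, 44, 0], "turn": [0, 0, 1.571], "fingers": 0},
  {"slide": [38, 44, 0], "turn": [0, 0, 1.571], "fingers": 0},
  {"slide": [38, 44, 0], "turn": [0, 0, 1.571], "fingers": 0},
  {"slide": [38, 44, 0], "turn": [0, 0, 1.571], "fingers": 0},
  {"slide": [38, 44, 0], "turn": [0, 0, 1.571], "fingers": 0},
  {"slide": [38, 44, 0], "turn": [0, 0, 1.571], "fingers": 0},
  {"slide": [38, 44, 0], "turn": [0, 0, 1.571], "fingers": 0},
  {"slide": [38, 44, 0], "turn": [0, 0, 1.571], "fingers": 0},
  {"slide": [38, 44, 0], "turn": [0, 0, 1.571], "fingers": 0},
  {"slide": [38, 44, 0], "turn": [0, 0, 1.571], "fingers": 0},
  {"slide": [38, 44, -40], "turn": [0, 0, 1.571], "fingers": 0},
  {"slide": [38, 44, -80], "turn": [0, 0, 1.571], "fingers": 0},
  {"slide": [38, 44, -105], "turn": [0, 0, 1.571], "fingers": 0},
  {"slide": [38, 44, -120], "turn": [0, 0, 1.571], "fingers": 0},
  {"slide": [38, 44, -120], "turn": [0, 0, 1.571], "fingers": 0},
  {"slide": [38, 44, -120], "turn": [0, 0, 1.571], "fingers": 0},
])

```text
clock: 11.2
eef_pos: [0.4473, -0.0916, 0.0855]
tool_rot: [-0.0, -0.001, 1.0, 0.0]
contact_force: [0.2, 0.7, -0.2]
width: -0.0002
grip_force: 0.0
```

Request:
drive_tool([
  {"slide": [8, 0, 0], "turn": [0, 0, 0], "fingers": 0},
  {"slide": [14, 0, 0], "turn": [0, 0, 0], "fingers": 0},
  {"slide": [18, 0, 0], "turn": [0, 0, 0], "fingers": 0},
  {"slide": [22, -1, 0], "turn": [0, 0, 0], "fingers": 0},
  {"slide": [26, -4, 0], "turn": [0, 0, 0], "fingers": 0},
  {"slide": [30, -7, 0], "turn": [0, 0, 0], "fingers": 0},
  {"slide": [34, -9, 0], "turn": [0, 0, 0], "fingers": 0},
  {"slide": [38, -11, 0], "turn": [0, 0, 0], "fingers": 0},
  {"slide": [42, -13, 0], "turn": [0, 0, 0], "fingers": 0},
  {"slide": [46, -15, 0], "turn": [0, 0, 0], "fingers": 0},
  {"slide": [50, -16, 0], "turn": [0, 0, 0], "fingers": 0},
  {"slide": [54, -17, 0], "turn": [0, 0, 0], "fingers": 0},
  {"slide": [59, -18, 0], "turn": [0, 0, 0], "fingers": 0},
  {"slide": [63, -19, 0], "turn": [0, 0, 0], "fingers": 0},
])

```text
clock: 12.6
eef_pos: [0.5108, -0.1114, 0.0854]
tool_rot: [0.0, -0.001, 1.0, 0.0]
contact_force: [-0.8, -1.2, -0.0]
width: 0.0001
grip_force: 0.8
```

Request:
drive_tool([
  {"slide": [4, -1, 0], "turn": [0, 0, 0], "fingers": 0},
  {"slide": [9, -1, 0], "turn": [0, 0, 0], "fingers": 0},
  {"slide": [13, -1, 0], "turn": [0, 0, 0], "fingers": 0},
  {"slide": [17, -1, 0], "turn": [0, 0, 0], "fingers": 0},
  {"slide": [22, 0, 0], "turn": [0, 0, 0], "fingers": 0},
  {"slide": [26, 1, 0], "turn": [0, 0, 0], "fingers": 0},
  {"slide": [30, 2, 0], "turn": [0, 0, 0], "fingers": 0},
  {"slide": [34, 2, 0], "turn": [0, 0, 0], "fingers": 0},
  {"slide": [37, 3, 0], "turn": [0, 0, 0], "fingers": 0},
  {"slide": [40, 4, 0], "turn": [0, 0, 0], "fingers": 0},
  {"slide": [40, 4, 0], "turn": [0, 0, 0], "fingers": 0},
])

```text
clock: 13.7
eef_pos: [0.5508, -0.1072, 0.0853]
tool_rot: [0.0, -0.001, 1.0, 0.0]
contact_force: [-0.2, -0.1, 0.0]
width: 0.0002
grip_force: 0.0
```

Run:
```python
from h import *
print(robot.get_state()["contact_force"])
p=robot.camera("side");print(angles(p))
a=rect(p,"pics/x.png",c0=(.54,-.05),n=400,z=.045)
b=p["color"][100:250,290:440,::-1]
cv2.imwrite("pics/c6.png",np.hstack([cv2.resize(a[...,::-1],(400,400)),cv2.resize(b,(400,400),interpolation=cv2.INTER_CUBIC)]))
```

```text
[-1.96636325e-01 -1.31145542e-01  3.11192188e-05]
('index', (np.float64(41.13), 97), 'line', (np.float64(41.51), 150))
```

View pics/c6.png

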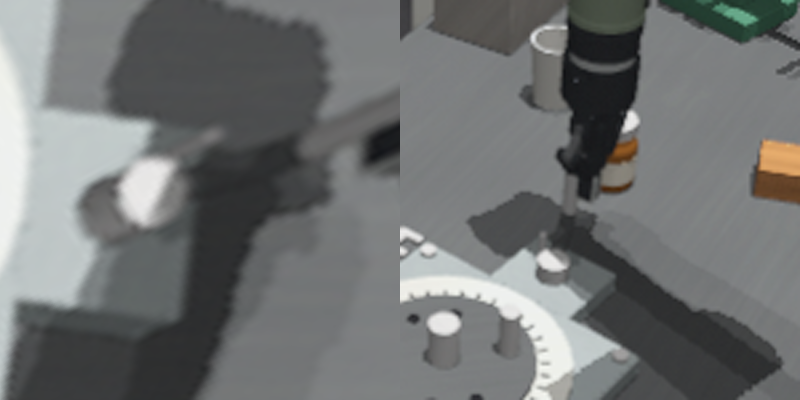

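Request:
drive_tool([
  {"slide": [2, 1, 0], "turn": [0, 0, 0], "fingers": 0},
  {"slide": [4, 1, 0], "turn": [0, 0, 0], "fingers": 0},
  {"slide": [6, 2, 0], "turn": [0, 0, 0], "fingers": 0},
  {"slide": [8, 3, 0], "turn": [0, 0, 0], "fingers": 0},
  {"slide": [9, 4, 0], "turn": [0, 0, 0], "fingers": 0},
  {"slide": [10, 5, 0], "turn": [0, 0, 0], "fingers": 0},
  {"slide": [10, 5, 0], "turn": [0, 0, 0], "fingers": 0},
])

```text
clock: 14.45
eef_pos: [0.5604, -0.1022, 0.0853]
tool_rot: [0.0, -0.001, 1.0, 0.0]
contact_force: [-1.2, 0.5, 0.8]
width: 0.0001
grip_force: 0.2
```

Request:
drive_tool([
  {"slide": [1, 0.5, 0], "turn": [0, 0, 0], "fingers": 0},
  {"slide": [2, 1, 0], "turn": [0, 0, 0], "fingers": 0},
  {"slide": [3, 1.5, 0], "turn": [0, 0, 0], "fingers": 0},
  {"slide": [4, 2, 0], "turn": [0, 0, 0], "fingers": 0},
  {"slide": [4, 2, 0], "turn": [0, 0, 0], "fingers": 0},
])

```text
clock: 14.95
eef_pos: [0.5644, -0.1003, 0.0853]
tool_rot: [0.0, -0.001, 1.0, 0.0]
contact_force: [-0.9, -0.2, -0.0]
width: 0.0001
grip_force: 0.3
```

Request:
drive_tool([
  {"slide": [1, 0.5, 0], "turn": [0, 0, 0], "fingers": 0},
  {"slide": [2, 1.5, 0], "turn": [0, 0, 0], "fingers": 0},
  {"slide": [3, 2, 0], "turn": [0, 0, 0], "fingers": 0},
  {"slide": [3, 2, 0], "turn": [0, 0, 0], "fingers": 0},
])

```text
clock: 15.35
eef_pos: [0.5647, -0.0991, 0.0849]
tool_rot: [-0.003, -0.0, 1.0, -0.001]
contact_force: [-7.5, -3.2, 4.3]
width: 0.0001
grip_force: 3.8
```

Request:
drive_tool([
  {"slide": [0, 0, 0], "turn": [0, 0, 0], "fingers": 0},
  {"slide": [0, 0, 0], "turn": [0, 0, 0], "fingers": 0},
  {"slide": [-4, 0, 0], "turn": [0, 0, 0], "fingers": 0},
  {"slide": [-12, 0, 0], "turn": [0, 0, 0], "fingers": 0},
  {"slide": [-25, -5, 0], "turn": [0, 0, 0], "fingers": 0},
  {"slide": [-30, -8, 20], "turn": [0, 0, 0], "fingers": 0},
  {"slide": [-35, -10, 60], "turn": [0, 0, 0], "fingers": 0},
  {"slide": [-50, -10, 105], "turn": [0, 0, 0], "fingers": 0},
  {"slide": [-90, -20, 120], "turn": [0, 0, 0], "fingers": 0},
  {"slide": [-135, -30, 130], "turn": [0, 0, 0], "fingers": 0},
  {"slide": [-180, -40, 130], "turn": [0, 0, 0], "fingers": 0},
  {"slide": [-180, -40, 130], "turn": [0, 0, 0], "fingers": 0},
  {"slide": [-180, -40, 130], "turn": [0, 0, 0], "fingers": 0},
])

```text
clock: 16.65
eef_pos: [0.3868, -0.1385, 0.2158]
tool_rot: [0.001, 0.0, 1.0, -0.0]
contact_force: [0.1, -0.1, 0.8]
width: 0.0
grip_force: 0.0
```

Run:
```python
from h import *
p=robot.camera("top");print(angles(p))
a=p["color"][140:260,230:430,::-1]
cv2.imwrite("pics/c7.png",cv2.resize(a,None,fx=4,fy=4,interpolation=cv2.INTER_CUBIC))
print(angles(robot.camera("side")))
```

```text
('index', (np.float64(41.0), 70), 'line', (np.float64(41.29), 73))
('index', (np.float64(41.13), 96), 'line', (np.float64(41.51), 150))
```

View pics/c7.png

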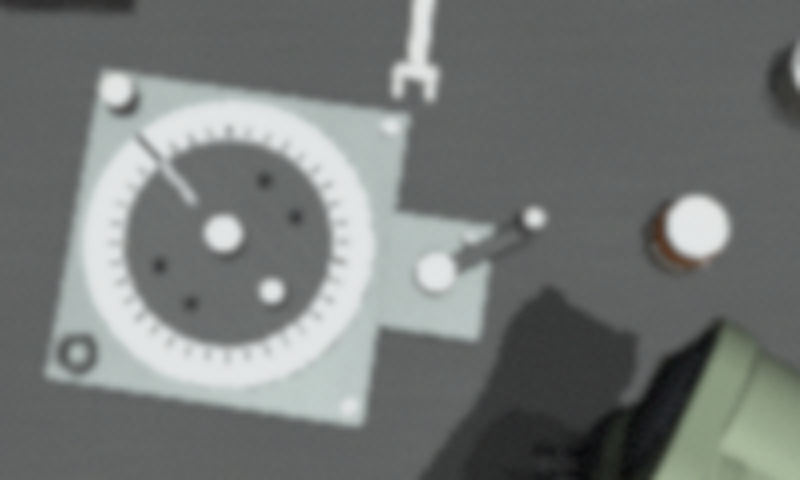

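```bash
python3 -c "
from cell import robot
print(robot.hand_in())"
```

```text
the job is handed in; nothing more can be done
None
```

The job is handed in: the dial's index mark is within about 0.4° of the long scale line, and the lock lever was pushed until it met its stop. In the last top view the loose things in frame had not moved, and the arm was clear; the verdict itself was not shown.

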